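# Take the spent carbon cartridge out of the fume filter and seal it in the waste tub

## Task

The carbon in the fume filter box is spent. Turn both buttons on top of the box clear of the access panel, lift the panel out and lay it flat on the dark mat; then lift the cartridge out, keeping it level so that no carbon dust spills, stand it upright in the waste tub and press the lid onto the tub until both clips snap over it and it is fully home. Leave the other things on the table where they are.

Things in the scene. Friction and masses are not known exactly. Their poses are not given: they have to be found in the camera images.
- filter_box: Fume filter box, grey, fixed, 170 x 170 x 70 mm high, hose spigot (54 mm wide, 20 long) on its +x side. Origin: middle of underside. The panel lies in a rebate in its top with 2 mm play; below, a chute 78 mm (x) by 92 mm (y) leads to a floor 6 mm above the origin, where the cartridge stands. Turn buttons on the top left and right of the panel, pivots at x = 0, y = +70 and -70 mm.
- button_left (a joint): Angle (rad) of the turn button on the box's +y side, counter-clockwise seen from above positive. 0: arm points in over the panel (box's -y) and blocks it. Turns either way to stops at 1.7 and -1.7, stays where left (friction 0.05 N m). Clears the panel beyond 1.15 either way; at 1.57 it lies along the panel's edge. Starts between -0.5 and 0.5.
- button_left_grip (a point): Point on that button's pivot axis, 83 mm above the box's underside (button: 72 to 93 mm). x axis: along the arm. Black button 50 mm long, 16 mm wide: 32 mm on the arm's side of the pivot, 18 mm behind. On it a finger ridge 11 mm wide, 16 mm high up to the button's top, from 13 mm behind to 27 mm in front of the pivot.
- button_right (a joint): The same for the turn button on the box's -y side (counter-clockwise from above positive; 0: arm points in over the panel, along the box's +y; stops at 1.7 and -1.7; clear beyond 1.15 either way).
- button_right_grip (a point): Pivot point of the right turn button, same shape and heights as the left one; x axis along its arm.
- panel: Access panel: aluminium plate 90 mm (x) by 104 mm (y) by 7 mm, about 0.12 kg. Black bow handle over its middle: bar along x, 74 mm long, 12 mm wide, 33 to 43 mm above the underside, on feet 12 mm wide at x = -32 and 32 mm, open between. Origin: middle of the plate's underside. Starts in the box, 62 mm above its underside, held down by the buttons.
- cartridge: Carbon cartridge: white block 60 mm (x) by 76 mm (y), 28 mm high, about 0.13 kg, dark pleats on top and a grip fin along x in the middle: 44 mm long, 10 mm wide, 28 to 47 mm above the underside. Origin: middle of underside. Starts under the panel on the floor of the box, loose in the chute.
- tub: Waste tub, grey, open, fixed, 92 mm (x) by 108 mm (y) outside, 70 mm high, walls and floor 4 mm. Origin: middle of underside. At each y end a spring clip 32 mm wide, up to 93 mm high, outermost 71 mm from the middle; its slanted nose reaches over the lid's edge. The lid pressed down (10 to 20 N) drives the clips apart; they snap back over it. The cartridge fits with its x along the tub's x or y.
- lid: Tub lid, grey: plate 98 mm (x) by 114 mm (y), 7 to 12 mm above its underside; below it a rounded rim, 80 x 96 mm outside, enters the tub with 2 mm play. Grip fin along x in the middle, 56 mm long, 12 mm wide, 12 to 35 mm above the underside. About 0.08 kg. Origin: middle of underside. Its x goes along the tub's x, either way round; home, its origin is 63 mm above the tub's.
- mat: Dark silicone mat lying fixed on the table, 135 mm (x) by 150 mm (y), 3 mm thick. Origin: middle of its underside.
- resin_bottle: Bystander, not to be moved: black resin bottle standing, 85 mm across, 216 mm high. Origin: middle of its underside.
- dropper: Bystander, not to be moved: small brown dropper bottle standing, 34 mm across, 102 mm high. Origin: middle of its underside.
- clip_tin: Bystander, not to be moved: round open tin of screws, 66 mm across, 31 mm high. Origin: middle of its underside.
- marker_black: Bystander, not to be moved: fat black marker lying along its own x, 138 x 18 x 18 mm. Origin: middle of its underside.

How it is judged:
By the outcome, as a careful person would: the job done as asked, in the order asked, and still so for the second after the job is handed in, with the robot touching nothing.
It also fails if it takes over 72 s, if anything falls off the work surface, if the arm or the gripper's body presses on something with over 40 N, if the wrist force passes 120 N, or if a joint passes its speed limit or range.

## Robot

A 7-joint arm with a two-finger parallel gripper is mounted at the origin on a cart in front of the work surface, level with it; the furniture and walls round the work are solid. World frame = base frame: x ahead of the robot, y to its left, z up, the work surface at z = 0. Lengths are in m, angles in rad, forces in N, time in s.
With the tool pointing down it reaches from about 0.425 to 0.95 m from the base axis. Payload 4.7 kg.
Tool frame: the origin (TCP) lies midway between the tips of the shut fingers; the grasp point (between the pads) lies 19 mm behind it; z points along the fingers, y is the line along which they close (so a half turn about z gives the same grasp; the last joint's range is limited). The gripper opens to 85 mm and grips with 20 to 120 N. Pads are 22 mm wide; open, the fingers measure 114 mm over their backs; the gripper's body (76 mm by 85 mm) begins 54 mm behind the grasp point. The pads swing forward as they close: fully open they stand 13 mm farther back than shut.
Start: joints at [1.301, 0.469, -0.049, 1.532, 0.024, 1.141, -0.082], TCP at [0.161, -0.656, 0.231] pointing down, gripper open.
Joint ranges: [-2.59, 2.59], [-0.33, 1.99], [-1.39, 1.29], [0.1, 2.45], [-1.04, 4.18], [0.21, 1.99], [-2.66, 2.66]. Speed limits (rad/s): [2.57, 2.57, 3.14, 3.14, 3.14, 3.14, 3.14].

## Interface

Orientations are given as a 3x3 rotation matrix whose columns are the frame's x, y, z axes.
In Python, from workcell import sensors, optics, workorder, look_for gives the robot as it stands.
- The arm moves only by the tool step_arm, never from a script. Its argument "increments" is a list that holds one entry, the list of rows, each a list of 7 numbers: the turn, a rotation vector about the tool's x, y, z as a fraction of full scale, then the shift along the tool's x, y, z as a fraction of full scale, then the opening, from -1 (shut) to 1 (fully open). A call has 1 to 12 rows; each row is the pose to reach, as a shift and turn from the pose commanded when the call began, along the tool's axes at that moment; what a row does not reach only later rows make up. Full scale, the value 1, is 0.25 m for a shift and 0.5 rad for a turn. A row lasts 1/8 s, in which the tool goes at most 62.5 mm and 10.7 degrees, less where a joint would pass 70% of its speed; a pose out of reach is approached as far as the arm can. A call with a number of a shift or a turn outside -1 to 1 is refused whole. A call with a gripper value outside its range is refused whole. The fingers move at their own pace and stop on an object; the grip force is fixed at half the most. Time passes only in rows, so rows that repeat a pose let the fingers close. It gives the time, the measured TCP pose, the force, the opening and the grip force at its end, in the units of the state.
- sensors.read_state(): the state, without advancing time (a new reading comes with each control period).
- optics.snapshot(name): name is "side" or "top" or "wrist"; returns a dict with "pixels" (400x640x3 uint8, red, green, blue), "camera_matrix" (3x3 intrinsics, pixels), "rvec" (rotation vector, rad) and "tvec" (3), from world to camera coordinates, as OpenCV has them. Camera axes: x right, y down, z forward; pixel columns grow to the right and rows downward; lengths in m; the calibration is good to about 2 mm. A picture is of the moment at which its call begins. There is no depth.
- workorder.sign_off(): hands the job in; it is judged then, once.
Trained networks look in the newest picture that a camera, given by its name, has taken for a name from the list of things; names that differ only in an ending like _2 or _b are one class to them, and where a whole thing is asked for, a point or a joint stands for the part that bears it (a point fixed in the world has none). Each returns a list of dicts, best first, with "conf" (0 to 1); they miss things now and then, are a little off and sometimes report something else, mostly with a low value. They report only what shows in the picture. A call takes as long as a camera call.
- look_for(query, camera): "bbox" ([left, top, right, bottom] in pixels, round what is visible of it).
The state is a dict: "t": time; "joints": joint angles; "joint_vel": joint speeds; "joint_efforts": joint torques, N m; "tool_pos": TCP position; "tool_rot": TCP orientation; "contact_force": force on the tool from outside, world axes, zero at the start; "wrist_torque": the same for the moment, N m; "gripper_width": finger opening in m; "grip_force": force on a finger pad.
Only numpy, scipy, OpenCV 4.12 (cv2) and the standard library are available. Lean on these libraries where they do the work, as an engineer would, in place of code of your own. Each camera call takes 0.05 s, during which the arm holds its last target. There are 200 camera calls.

## Working session

There is one attempt and no reset: what is moved stays moved. The work goes in short steps, Python scripts to look and compute and a tool call to move; the robot and the scene stay as the last step left them, time stands still between calls to the robot, and variables do not carry over. Pictures are saved under pics/ and viewed, at most 10 in all, crops included, and the job is handed in when it is done.

Besides the shell and the picture viewer there is one more tool, called after "Call:" as name(argument=value, ...), one argument or row to a line, values as JSON. step_arm: Moves the arm, as the interface text tells. Its arguments: {"type":"object","properties":{"increments":{"type":"array"}},"required":["increments"]}

```bash
mkdir -p pics; ls
cat > h.py <<'E'
import numpy as np, cv2
from workcell import sensors, optics, workorder, look_for
def snap(n,fn=None):
    s=optics.snapshot(n)
    if fn: cv2.imwrite('pics/'+fn,cv2.cvtColor(s['pixels'],cv2.COLOR_RGB2BGR))
    return s
def ray(s,uv,z):
    R=cv2.Rodrigues(np.array(s['rvec'],float))[0];t=np.array(s['tvec'],float).ravel()
    c=-R.T@t; d=R.T@np.linalg.inv(s['camera_matrix'])@np.array([uv[0],uv[1],1.])
    return c+d*(z-c[2])/d[2]
def proj(s,P):
    return cv2.projectPoints(np.array(P,float).reshape(-1,1,3),np.array(s['rvec'],float),np.array(s['tvec'],float),np.array(s['camera_matrix'],float),None)[0].reshape(-1,2)
E
python3 - <<'E'
from h import *
np.set_printoptions(precision=3,suppress=True)
print(sensors.read_state())
for c in ['top','side','wrist']:
    s=snap(c,c+'0.png')
    R=cv2.Rodrigues(np.array(s['rvec'],float))[0];print(c,-R.T@np.array(s['tvec']).ravel(),R[2],s['camera_matrix'][0])
    for q in ['filter_box','button_left','button_right','panel','tub','lid','mat','resin_bottle','dropper','clip_tin','marker_black']:
        r=look_for(q,c)
        if r: print(q,[(np.round(x['bbox']),round(x['conf'],2)) for x in r[:2]])
E
```

```text
pics
{'t': 0.0, 'joints': array([ 1.301,  0.469, -0.049,  1.534,  0.024,  1.141, -0.082]), 'joint_vel': array([-0.001,  0.001, -0.001, -0.002, -0.   ,  0.001, -0.001]), 'joint_efforts': array([  0.   , -51.031,  -0.047, -23.771,   0.011,   0.008,  -0.   ]), 'tool_pos': array([ 0.161, -0.655,  0.23 ]), 'tool_rot': array([[ 0.971,  0.239, -0.001],
       [ 0.239, -0.971,  0.002],
       [-0.   , -0.002, -1.   ]]), 'contact_force': array([ 0.214,  0.28 , -0.045]), 'wrist_torque': array([0.096, 0.001, 0.038]), 'grip_force': 0.0, 'gripper_width': 0.0853476802924388}
top [ 0.401 -0.064  1.14 ] [ 0.135 -0.018 -0.991] [365.558   0.    321.537]
filter_box [(array([192., 144., 260., 212.]), 0.78), (array([354., 248., 368., 256.]), 0.62)]
button_left [(array([294., 216., 331., 248.]), 0.74), (array([195., 173., 212., 181.]), 0.6)]
button_right [(array([236., 179., 258., 187.]), 0.54)]
panel [(array([240., 179., 258., 185.]), 0.63), (array([207., 165., 249., 198.]), 0.59)]
tub [(array([387., 189., 434., 236.]), 0.69)]
lid [(array([291., 216., 331., 251.]), 0.77), (array([345., 184., 354., 229.])
[... 181 characters left out ...]
ray([348., 184., 355., 231.]), 0.72)]
side [ 0.526 -0.982  0.963] [ 0.03   0.723 -0.69 ] [484.905   0.    316.307]
filter_box [(array([295., 127., 363., 183.]), 0.62)]
button_left [(array([322., 128., 336., 138.]), 0.57)]
button_right [(array([320., 150., 330., 164.]), 0.53)]
panel [(array([310., 134., 340., 160.]), 0.57)]
tub [(array([263., 268., 326., 342.]), 0.97)]
lid [(array([252., 205., 291., 240.]), 0.92)]
mat [(array([310., 200., 360., 235.]), 0.87)]
resin_bottle [(array([365., 205., 410., 286.]), 0.84)]
dropper [(array([238., 239., 254., 276.]), 0.85)]
marker_black [(array([272., 252., 332., 257.]), 0.72)]
wrist [ 0.241 -0.637  0.374] [-0.303 -0.074 -0.95 ] [305.338   0.    315.679]
```

Run:
```python
import cv2
a=cv2.imread('pics/top0.png')[100:280,180:450];cv2.imwrite('pics/a.png',cv2.resize(a,(795,530),interpolation=cv2.INTER_CUBIC))
a=cv2.imread('pics/side0.png')[110:350,230:430];cv2.imwrite('pics/b.png',cv2.resize(a,(500,600),interpolation=cv2.INTER_CUBIC))
```

```text
(no output)
```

View pics/a.png

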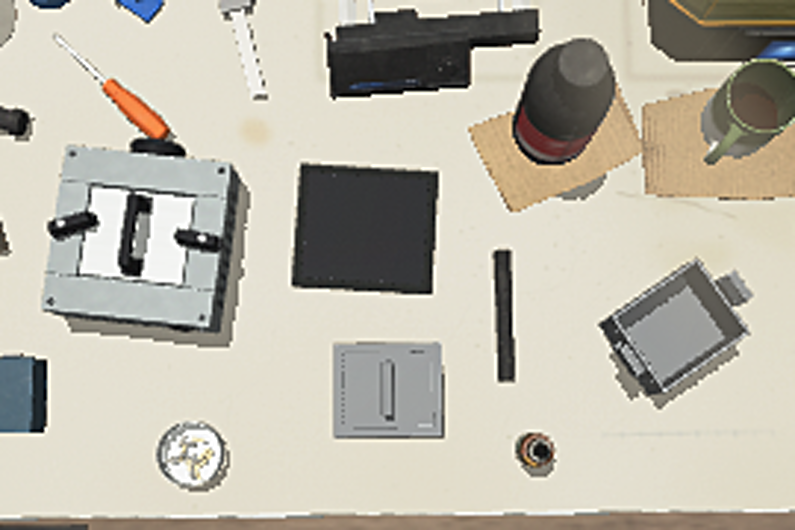

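View pics/b.png

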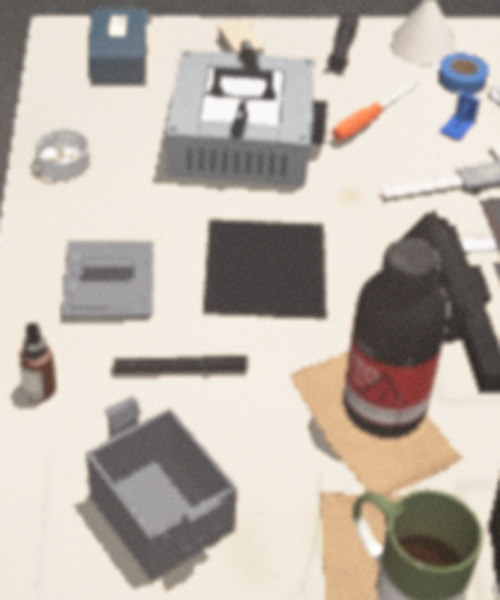

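The top view (crop scale 2.944, offset 180,100) shows the box at the left with panel, handle and two buttons. The mat is in the middle, with the lid at (388,390), the marker at (505,315), and the tub rotated at right around (675,328) with clips at (735,287) and (628,360). The side view agrees with this.

Run:
```python
from h import *
np.set_printoptions(precision=4,suppress=True)
s=snap('top')
W=lambda p,z: ray(s,(p[0]/2.944+180,p[1]/2.944+100),z)[:2]
def quad(n,ps,z):
    P=np.array([W(p,z) for p in ps]);c=P.mean(0);e=[P[(i+1)%4]-P[i] for i in range(4)]
    print(n,c,[ (round(np.hypot(*v)*1000),round(np.degrees(np.arctan2(v[1],v[0])),1)) for v in e])
quad('box',[(70,147),(237,163),(218,330),(45,311)],.07)
quad('panel',[(90,186),(196,196),(186,287),(80,275)],.069)
quad('mat',[(301,163),(438,171),(433,294),(293,286)],.003)
quad('lid',[(334,343),(441,342),(443,437),(333,437)],.012)
quad('tub',[(697,260),(748,330),(657,397),(602,323)],.07)
for n,a,b,z in [('handle',(140,197),(126,273),.105),('bl',(90,217),(50,231),.093),('br',(177,236),(218,243),.093),('lidfin',(389,360),(388,419),.035),('clips',(735,290),(630,362),.09),('marker',(503,251),(507,380),.018),('tin',(193,455),(193,455),.03),('drop',(536,450),(536,450),.08),('bottletop',(587,65),(587,65),.216)]:
    A,B=W(a,z),W(b,z);v=B-A;print(n,A,B,(A+B)/2,round(np.hypot(*v)*1000),np.degrees(np.arctan2(v[1],v[0])))
```

```text
box [0.6001 0.1912] [(170, np.float64(-95.9)), (171, np.float64(174.4)), (173, np.float64(83.3)), (169, np.float64(-6.5))]
panel [0.6014 0.196 ] [(108, np.float64(-95.8)), (93, np.float64(174.9)), (107, np.float64(83.1)), (91, np.float64(-4.4))]
mat [ 0.6208 -0.0316] [(148, np.float64(-93.7)), (134, np.float64(177.1)), (149, np.float64(86.3)), (134, np.float64(-3.3))]
lid [ 0.4475 -0.0538] [(112, np.float64(-89.9)), (99, np.float64(-179.5)), (114, np.float64(89.5)), (98, np.float64(-0.5))]
tub [ 0.505  -0.3436] [(86, np.float64(-146.0)), (115, np.float64(125.0)), (91, np.float64(35.2)), (117, np.float64(-57.3))]
handle [0.6331 0.1864] [0.5581 0.1979] [0.5956 0.1922] 76 171.23640287792975
bl [0.616  0.2378] [0.6022 0.2765] [0.6091 0.2572] 41 109.64189434239248
br [0.5965 0.152 ] [0.5892 0.1117] [0.5928 0.1319] 41 -100.16341558041493
lidfin [ 0.4767 -0.0555] [ 0.4166 -0.0541] [ 0.4467 -0.0548] 60 178.71264968836277
clips [ 0.5395 -0.3984] [ 0.4692 -0.2916] [ 0.5044 -0.345 ] 128 123.382823145141
marker [ 0.5923 -0.1766] [ 0.4561 -0.178 ] [ 0.5242 -0.1773] 136 -179.38330996378184
tin [0.3821 0.1441] [0.3821 0.1441] [0.3821 0.1441] 0 0.0
drop [ 0.3847 -0.1987] [ 0.3847 -0.1987] [ 0.3847 -0.1987] 0 0.0
bottletop [ 0.7267 -0.2353] [ 0.7267 -0.2353] [ 0.7267 -0.2353] 0 0.0
```

```bash
cat >> h.py <<'E'
from scipy.spatial.transform import Rotation as Ro
def plan(*wps):
    """wps: (x,y,z,yaw_deg of tool x); prints increments from present pose"""
    st=sensors.read_state();p0=np.array(st['tool_pos']);R0=np.array(st['tool_rot'])
    print('now',np.round(p0,4),'yaw',round(np.degrees(np.arctan2(R0[1,0],R0[0,0])),2),'z',np.round(R0[:,2],4),'F',np.round(st['contact_force'],1),'w',round(float(st['gripper_width']),4),'t',round(st['t'],2),'q',np.round(st['joints'],2))
    for x,y,z,a in wps:
        a=np.radians(a);c,s=np.cos(a),np.sin(a)
        R=np.array([[c,s,0],[s,-c,0],[0,0,-1]])
        r=Ro.from_matrix(R0.T@R).as_rotvec()/.5; d=R0.T@(np.array([x,y,z])-p0)/.25
        print(np.round(np.r_[r,d],4).tolist())
E
python3 -c "
from h import *
plan((.3,-.5,.3,10),(.45,-.36,.3,34.5))"
```

```text
now [ 0.161  -0.6555  0.2314] yaw 13.8 z [ 1.e-04 -1.e-04 -1.e+00] F [ 0.   0.3 -0.1] w 0.0852 t 1.85 q [ 1.3   0.47 -0.05  1.53  0.02  1.14 -0.08]
[0.0003, -0.0001, 0.1326, 0.6882, -0.4716, -0.2746]
[0.0003, -0.0001, -0.7226, 1.4045, -0.8723, -0.2746]
```

Call:
step_arm(
  increments=[
    [[0, 0, -0.36, 0.7, -0.44, -0.28, 1], [0, 0, -0.36, 0.7, -0.44, -0.28, 1], [0, 0, -0.36, 0.7, -0.44, -0.28, 1], [0, 0, -0.36, 0.7, -0.44, -0.28, 1]],
  ],
)

```text
t: 2.35
tool_pos: [0.3082, -0.5043, 0.3031]
tool_rot: [[0.911, 0.413, 0.003], [0.413, -0.911, -0.001], [0.002, 0.002, -1.0]]
contact_force: [0.1, -0.1, -1.4]
gripper_width: 0.0855
grip_force: 0.0
```

```bash
python3 -c "
from h import *
plan((.48,-.36,.3,34.5))"
```

```text
now [ 0.3082 -0.5043  0.3031] yaw 24.4 z [ 0.0025 -0.0012 -1.    ] F [ 0.1 -0.1 -1.4] w 0.0855 t 2.35 q [ 1.08  0.28 -0.16  1.64  0.05  1.22 -0.24]
[0.0047, -0.0032, -0.3524, 0.864, -0.2416, 0.0134]
```

Call:
step_arm(
  increments=[
    [[0, 0, -0.35, 0.86, -0.24, 0, 1], [0, 0, -0.35, 0.86, -0.24, 0, 1], [0, 0, -0.35, 0.86, -0.24, 0, 1], [0, 0, -0.35, 0.86, -0.24, 0, 1], [0, 0, -0.35, 0.86, -0.24, 0, 1], [0, 0, -0.35, 0.86, -0.24, 0, 1]],
  ],
)

```text
t: 3.1
tool_pos: [0.4757, -0.3653, 0.3013]
tool_rot: [[0.828, 0.56, -0.001], [0.56, -0.828, -0.001], [-0.001, 0.0, -1.0]]
contact_force: [-0.1, 0.2, -0.5]
gripper_width: 0.0856
grip_force: 0.0
```

```bash
python3 -c "
from h import *
snap('wrist','w_tub.png')
plan((.52,-.2,.32,15),(.55,-.03,.32,-6))"
```

```text
now [ 0.4752 -0.3659  0.3013] yaw 33.99 z [-8.e-04 -8.e-04 -1.e+00] F [-0.5  0.4  0.4] w 0.0853 t 3.15 q [ 0.81  0.31 -0.29  1.62  0.09  1.23 -0.48]
[0.0008, 0.0021, 0.6629, 0.5194, -0.4498, -0.0756]
[0.0012, 0.002, 1.3959, 0.9991, -0.9466, -0.0763]
```

View pics/w_tub.png

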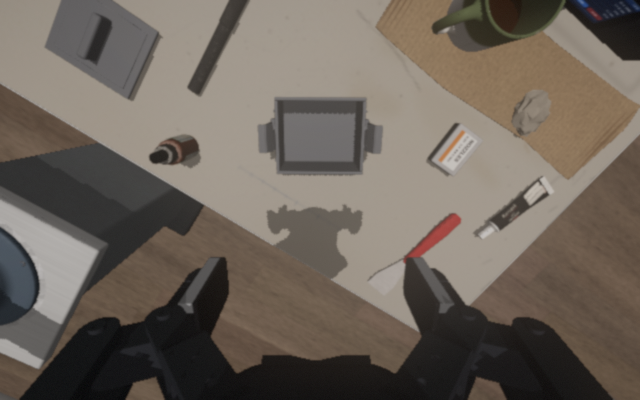

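The wrist view shows the tub aligned with the tool, rim corners at about (276,98), (366,98), (365,174) and (277,174), with clips left and right at y≈137. I'll refine the pose numerically by fitting edges.

```bash
cat >> h.py <<'E'
from scipy.optimize import minimize
from scipy.ndimage import map_coordinates
def rect(w,h,z,cx=0,cy=0,n=40):
    t=np.linspace(-.5,.5,n);o=np.ones(n)*.5
    P=np.vstack([np.c_[t,o],np.c_[t,-o],np.c_[o,t],np.c_[-o,t]])*[w,h]+[cx,cy]
    return np.c_[P,np.full(len(P),z)]
def place(P,x,y,a):
    a=np.radians(a);c,s=np.cos(a),np.sin(a)
    return np.c_[P[:,:2]@np.array([[c,s],[-s,c]])+[x,y],P[:,2]]
def fit(s,P,x,y,a,span=(.012,.012,5)):
    """pose (x,y,yaw deg) at which model edge points P lie on image edges"""
    L=cv2.cvtColor(s['pixels'],cv2.COLOR_RGB2LAB).astype(np.float32)
    out=None
    for sg in (2.5,1.2,.8):
        B=cv2.GaussianBlur(L,(0,0),sg)
        G=np.minimum(np.sqrt(sum(cv2.Sobel(B[...,k],cv2.CV_32F,1,0)**2+cv2.Sobel(B[...,k],cv2.CV_32F,0,1)**2 for k in range(3))),90)
        f=lambda v:-map_coordinates(G,proj(s,place(P,*v)).T[::-1],order=1).mean()
        if out is None:
            g=[(f(v),v) for v in [(x+i*span[0]/4,y+j*span[1]/4,a+k*span[2]/3) for i in range(-4,5) for j in range(-4,5) for k in range(-3,4)]]
            out=min(g)[1]
        out=minimize(f,out,method='Nelder-Mead',options=dict(initial_simplex=np.array(out)+np.array([[0,0,0],[.002,0,0],[0,.002,0],[0,0,1.]]),xatol=1e-5)).x
    return np.round(out,4),round(f(out),1)
E
python3 - <<'E'
from h import *
w=snap('wrist');t=snap('top')
tub=np.vstack([rect(.092,.108,.07),rect(.084,.1,.07)])
for s in (w,t): print('tub',fit(s,tub,.505,-.3436,34.5))
print('inner',fit(w,rect(.084,.1,.07),.505,-.3436,34.5),'outer',fit(w,rect(.092,.108,.07),.505,-.3436,34.5))
print('lid',fit(t,rect(.098,.114,.012),.4475,-.0538,0))
print('lidw',fit(w,rect(.098,.114,.012),.4475,-.0538,0))
print('mat',fit(t,rect(.135,.15,.003),.6208,-.0316,-3))
print('box',fit(t,rect(.17,.17,.07),.600,.1915,-6))
print('panel',fit(t,rect(.09,.104,.069),.600,.1915,-6))
E
```

```text
tub (array([ 0.5103, -0.349 , 33.3517]), np.float32(-83.3))
tub (array([ 0.4992, -0.3288, 33.2404]), np.float32(-83.6))
inner (array([ 0.5107, -0.3487, 33.9821]), np.float32(-89.6)) outer (array([ 0.5079, -0.3465, 33.9822]), np.float32(-71.5))
lid (array([ 0.4487, -0.0531, -0.494 ]), np.float32(-90.0))
lidw (array([ 0.4506, -0.0562, -0.4198]), np.float32(-62.7))
mat (array([ 0.6196, -0.0299, -5.1615]), np.float32(-90.0))
box (array([ 0.6034,  0.198 , -6.545 ]), np.float32(-87.7))
panel (array([ 0.6039,  0.1995, -6.4769]), np.float32(-87.0))
```

Call:
step_arm(
  increments=[
    [[0, 0, 0.66, 0.52, -0.45, -0.08, 1], [0, 0, 0.66, 0.52, -0.45, -0.08, 1], [0, 0, 0.98, 0.98, -0.94, -0.08, 1], [0, 0, 0.98, 0.98, -0.94, -0.08, 1], [0, 0, 0.98, 0.98, -0.94, -0.08, 1], [0, 0, 0.98, 0.98, -0.94, -0.08, 1], [0, 0, 0.98, 0.98, -0.94, -0.08, 1], [0, 0, 0.98, 0.98, -0.94, -0.08, 1]],
  ],
)

```text
t: 4.25
tool_pos: [0.5472, -0.0347, 0.3212]
tool_rot: [[0.995, 0.102, -0.0], [0.102, -0.995, -0.001], [-0.0, 0.001, -1.0]]
contact_force: [-0.5, -0.5, -0.3]
gripper_width: 0.0855
grip_force: 0.0
```

Run:
```python
from h import *
w=snap('wrist','w_mat.png')
print('lidw',fit(w,rect(.098,.114,.012),.4475,-.0538,0))
print('mat',fit(w,rect(.135,.15,.003),.6208,-.0316,-3))
plan((.56,.19,.32,-6))
```

```text
lidw (array([ 0.4513, -0.0535, -0.1779]), np.float32(-83.3))
mat (array([ 0.6231, -0.0301, -3.8931]), np.float32(-90.0))
now [ 0.5472 -0.035   0.3212] yaw 5.83 z [-3.0e-04 -1.1e-03 -1.0e+00] F [ 0.3 -0.2 -0.8] w 0.0856 t 4.3 q [ 0.32  0.22 -0.41  1.7   0.09  1.24 -1.57]
[0.0022, 0.0007, 0.4131, 0.1426, -0.8902, 0.0036]
```

```bash
sed -i 's/,90)$/,350)/' h.py
python3 - <<'E'
from h import *
w=snap('wrist');t=snap('top')
print('lidw',fit(w,rect(.098,.114,.012),.4475,-.0538,0),'fin',fit(w,rect(.056,.012,.035),.4475,-.0538,0))
print('mat',fit(w,rect(.135,.15,.003),.6208,-.0316,-3))
tub=np.vstack([rect(.092,.108,.07),rect(.084,.1,.07)])
print('tub t',fit(t,tub,.505,-.3436,34.5))
print('tub w',fit(w,tub,.505,-.3436,34.5))
print('lid t',fit(t,rect(.098,.114,.012),.4475,-.0538,0))
print('mat t',fit(t,rect(.135,.15,.003),.6208,-.0316,-3))
E
```

```text
lidw (array([ 0.4516, -0.0536,  0.0006]), np.float32(-101.8)) fin (array([ 0.4402, -0.0577, 18.4076]), np.float32(-58.4))
mat (array([ 0.6233, -0.0304, -3.7878]), np.float32(-229.4))
tub t (array([ 0.5001, -0.3283, 33.2603]), np.float32(-191.7))
tub w (array([ 0.5107, -0.348 , 33.6218]), np.float32(-95.8))
lid t (array([ 0.5292, -0.052 ,  6.1871]), np.float32(-105.4))
mat t (array([  0.614 ,  -0.0467, -13.1236]), np.float32(-70.7))
```

Call:
step_arm(
  increments=[
    [[0, 0, 0.41, 0.14, -0.89, 0, 1], [0, 0, 0.41, 0.14, -0.89, 0, 1], [0, 0, 0.41, 0.14, -0.89, 0, 1], [0, 0, 0.41, 0.14, -0.89, 0, 1], [0, 0, 0.41, 0.14, -0.89, 0, 1], [0, 0, 0.41, 0.14, -0.89, 0, 1]],
  ],
)

```text
t: 5.15
tool_pos: [0.5592, 0.1906, 0.321]
tool_rot: [[0.995, -0.101, -0.0], [-0.101, -0.995, -0.001], [-0.0, 0.001, -1.0]]
contact_force: [-0.1, -0.6, -0.1]
gripper_width: 0.0854
grip_force: 0.0
```

Run:
```python
from h import *
w=snap('wrist','w_box.png');t=snap('side')
for s in(w,t):
    print('box',fit(s,rect(.17,.17,.07),.600,.1915,-6))
    print('panel',fit(s,rect(.09,.104,.069),.600,.1915,-6))
    print('handle',fit(s,rect(.074,.012,.105),.600,.1915,-6))
plan()
```

```text
box (array([ 0.605 ,  0.1972, -6.5673]), np.float32(-74.5))
panel (array([ 0.6052,  0.1976, -6.7412]), np.float32(-143.6))
handle (array([ 0.6078,  0.1975, -8.4053]), np.float32(-175.1))
box (array([  0.608 ,   0.1984, -12.7893]), np.float32(-122.9))
panel (array([0.5962, 0.1761, 0.5851]), np.float32(-154.1))
handle (array([ 0.6002,  0.1766, 11.0801]), np.float32(-270.8))
now [0.5593 0.1901 0.3212] yaw -5.91 z [ 0.     -0.0012 -1.    ] F [ 0.1 -0.5 -0.3] w 0.0855 t 5.25 q [-0.02  0.31 -0.49  1.6   0.15  1.27 -2.21]
```

View pics/w_box.png

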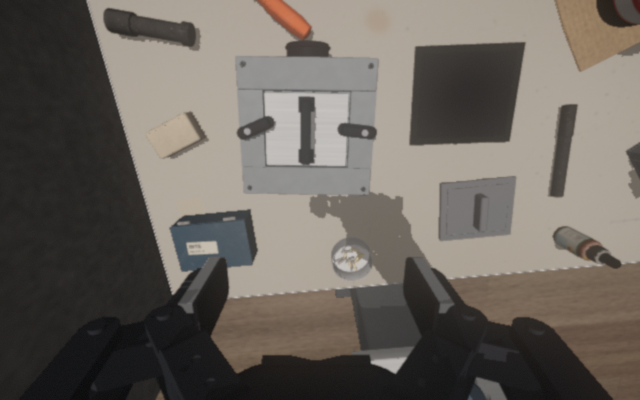

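Wrist view: box centred near (307,125), left button from (240,133) to (273,123) (≈+0.4 rad) and right button from (340,128) to (375,133) (≈0). The handle is at x≈307. Next I'll push the buttons aside with shut fingers.

```bash
cat >> h.py <<'E'
BX=(.6045,.1975,-6.6)
def bx(u,v,z,a=-6.6):
    p=place(np.array([[u/1e3,v/1e3,z]]),*BX)[0]; return (*p,a)
E
python3 - <<'E'
from h import *
plan(bx(-30,48,.13),bx(-30,48,.08),bx(0,48,.08),bx(26,48,.08),bx(22,53,.08),bx(22,45,.08),bx(22,45,.13))
E
```

```text
now [0.5593 0.1901 0.3212] yaw -5.91 z [ 0.     -0.0012 -1.    ] F [ 0.1 -0.5 -0.3] w 0.0855 t 5.25 q [-0.02  0.31 -0.49  1.6   0.15  1.27 -2.21]
[0.0024, -0.0003, 0.0242, 0.0589, -0.2426, 0.7644]
[0.0024, -0.0003, 0.0242, 0.0589, -0.2428, 0.9644]
[0.0024, -0.0003, 0.0242, 0.1789, -0.2414, 0.9644]
[0.0024, -0.0003, 0.0242, 0.2829, -0.2401, 0.9644]
[0.0024, -0.0003, 0.0242, 0.2671, -0.2603, 0.9644]
[0.0024, -0.0003, 0.0242, 0.2667, -0.2283, 0.9644]
[0.0024, -0.0003, 0.0242, 0.2668, -0.2281, 0.7644]
```

Call:
step_arm(
  increments=[
    [[0, 0, 0.02, 0.06, -0.24, 0.76, -1], [0, 0, 0.02, 0.06, -0.24, 0.76, -1], [0, 0, 0.02, 0.06, -0.24, 0.76, -1], [0, 0, 0.02, 0.06, -0.24, 0.76, -1], [0, 0, 0.02, 0.06, -0.24, 0.96, -1], [0, 0, 0.02, 0.06, -0.24, 0.96, -1], [0, 0, 0.02, 0.12, -0.24, 0.96, -1], [0, 0, 0.02, 0.18, -0.24, 0.96, -1]],
  ],
)

```text
t: 6.25
tool_pos: [0.6079, 0.2477, 0.0837]
tool_rot: [[0.994, -0.109, -0.005], [-0.109, -0.994, -0.001], [-0.005, 0.002, -1.0]]
contact_force: [-11.2, -2.4, 5.6]
gripper_width: 0.0002
grip_force: 5.4
```

Run:
```python
from h import *
plan(bx(0,48,.08),bx(14,48,.08),bx(26,48,.08),bx(22,53,.08),bx(22,45,.08),bx(22,45,.13),bx(-30,-48,.13),bx(-30,-48,.08))
```

```text
now [0.6079 0.2477 0.0837] yaw -6.27 z [-0.0047 -0.0015 -1.    ] F [-11.2  -2.4   5.6] w 0.0002 t 6.25 q [-0.15  0.63 -0.43  1.69  0.32  0.9  -2.39]
[0.004, 0.0091, 0.0116, 0.0096, 0.009, 0.0148]
[0.004, 0.0091, 0.0116, 0.0656, 0.0093, 0.0145]
[0.004, 0.0091, 0.0116, 0.1136, 0.0096, 0.0143]
[0.004, 0.0091, 0.0116, 0.0977, -0.0105, 0.0143]
[0.004, 0.0091, 0.0116, 0.0975, 0.0215, 0.0144]
[0.004, 0.0091, 0.0116, 0.0966, 0.0219, -0.1856]
[0.004, 0.0091, 0.0116, -0.1135, 0.3927, -0.1839]
[0.004, 0.0091, 0.0116, -0.1126, 0.3923, 0.0161]
```

Call:
step_arm(
  increments=[
    [[0, 0, 0, 0.05, 0.01, 0.01, -1], [0, 0, 0, 0.1, 0.01, 0.01, -1], [0, 0, 0, 0.11, 0.01, 0.01, -1], [0, 0, 0, 0.11, 0.0, 0.01, -1], [0, 0, 0, 0.1, -0.01, 0.01, -1], [0, 0, 0, 0.1, -0.01, 0.01, -1]],
  ],
)

```text
t: 7.0
tool_pos: [0.6348, 0.2478, 0.0791]
tool_rot: [[0.994, -0.108, 0.001], [-0.108, -0.994, -0.0], [0.001, -0.0, -1.0]]
contact_force: [2.1, -1.3, 1.3]
gripper_width: 0.0001
grip_force: 1.5
```

Run:
```python
from h import *
w=snap('wrist');s=snap('side')
a=w['pixels'][60:400,150:490];b=s['pixels'][110:210,270:370]
im=np.hstack([cv2.resize(a,(400,400)),cv2.resize(b,(400,400),interpolation=2)])
cv2.imwrite('pics/c.png',im[...,::-1])
plan(bx(22,45,.08),bx(22,45,.13),bx(-30,-48,.13),bx(-30,-48,.08))
```

```text
now [0.6345 0.2477 0.079 ] yaw -6.24 z [ 5.e-04 -0.e+00 -1.e+00] F [ 1.5 -2.4  1.1] w 0.0 t 7.1 q [-0.15  0.67 -0.42  1.63  0.32  0.91 -2.37]
[-0.0001, -0.001, 0.0126, -0.0085, 0.0333, -0.0039]
[-0.0001, -0.001, 0.0126, -0.0084, 0.0333, -0.2039]
[-0.0001, -0.001, 0.0126, -0.2187, 0.404, -0.204]
[-0.0001, -0.001, 0.0126, -0.2188, 0.404, -0.004]
```

View pics/c.png

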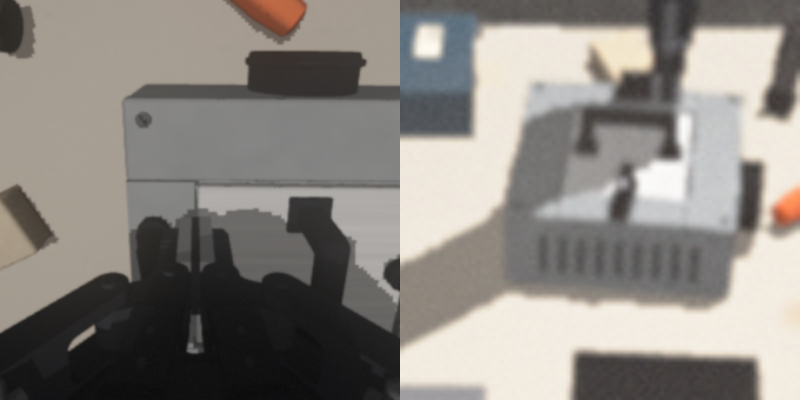

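The left button now lies along x beside the fingers (155,240), so it's clear. Next is the right button.

Call:
step_arm(
  increments=[
    [[0, 0, 0.01, -0.01, 0.03, 0, -1], [0, 0, 0.01, -0.01, 0.03, -0.2, -1], [0, 0, 0.01, -0.01, 0.03, -0.2, -1], [0, 0, 0.01, -0.22, 0.4, -0.2, -1], [0, 0, 0.01, -0.22, 0.4, -0.2, -1], [0, 0, 0.01, -0.22, 0.4, -0.2, -1], [0, 0, 0.01, -0.22, 0.4, 0, -1], [0, 0, 0.01, -0.22, 0.4, 0, -1], [0, 0, 0.01, -0.16, 0.4, 0, -1], [0, 0, 0.01, -0.1, 0.4, 0, -1], [0, 0, 0.01, -0.04, 0.4, 0, -1], [0, 0, 0.01, 0.0, 0.4, 0, -1]],
  ],
)

```text
t: 8.6
tool_pos: [0.6261, 0.1491, 0.0802]
tool_rot: [[0.993, -0.114, 0.003], [-0.114, -0.993, 0.002], [0.003, -0.002, -1.0]]
contact_force: [-1.4, 2.0, 0.2]
gripper_width: 0.0005
grip_force: 0.8
```

Run:
```python
from h import *
plan(bx(26,-48,.08),bx(22,-53,.08),bx(22,-45,.08),bx(22,-45,.20),bx(-50,0,.22))
```

```text
now [0.6261 0.1491 0.0802] yaw -6.55 z [ 0.0034  0.0018 -1.    ] F [-1.4  2.   0.2] w 0.0005 t 8.6 q [-0.    0.61 -0.42  1.73  0.31  0.86 -2.24]
[-0.0043, -0.0063, 0.0017, -0.004, 0.0097, 0.0009]
[-0.0043, -0.0063, 0.0017, -0.0201, 0.0297, 0.0008]
[-0.0043, -0.0063, 0.0017, -0.02, -0.0023, 0.0008]
[-0.0043, -0.0063, 0.0017, -0.0185, -0.0034, -0.4792]
[-0.0043, -0.0063, 0.0017, -0.3061, -0.1838, -0.5597]
```

Call:
step_arm(
  increments=[
    [[0, 0, 0, 0, 0.02, 0, -1], [0, 0, 0, -0.02, 0.03, 0, -1], [0, 0, 0, -0.02, 0.03, 0, -1], [0, 0, 0, -0.02, -0.01, 0, -1], [0, 0, 0, -0.02, -0.01, -0.3, -0.2], [0, 0, 0, -0.3, -0.18, -0.56, -0.2], [0, 0, 0, -0.3, -0.18, -0.56, -0.2], [0, 0, 0, -0.3, -0.18, -0.56, -0.2], [0, 0, 0, -0.3, -0.18, -0.56, -0.2]],
  ],
)

```text
t: 9.72
tool_pos: [0.5537, 0.2, 0.2181]
tool_rot: [[0.993, -0.115, -0.001], [-0.115, -0.993, -0.002], [-0.001, 0.003, -1.0]]
contact_force: [-0.0, -1.4, -0.1]
gripper_width: 0.0345
grip_force: 0.0
```

Run:
```python
from h import *
w=snap('wrist','w_box2.png')
print('panel',fit(w,rect(.09,.104,.069),.605,.1975,-6.6),fit(w,np.vstack([rect(.09,.104,.069),rect(.074,.012,.105)]),.605,.1975,-6.6))
print('handle',fit(w,rect(.074,.012,.105),.605,.1975,-6.6))
plan(bx(0,0,.13),bx(0,0,.083),bx(0,0,.20))
```

```text
panel (array([ 0.605 ,  0.1974, -6.7826]), np.float32(-167.5)) (array([ 0.6059,  0.1973, -6.6233]), np.float32(-140.9))
handle (array([  0.6071,   0.1972, -10.3116]), np.float32(-153.6))
now [0.554  0.1996 0.2175] yaw -6.64 z [-0.0022 -0.0024 -1.    ] F [ 0.6 -0.2 -0.5] w 0.0341 t 9.78 q [-0.04  0.39 -0.5   1.74  0.21  1.07 -2.29]
[0.0053, 0.0039, -0.0015, 0.2022, -0.016, 0.3495]
[0.0053, 0.0039, -0.0015, 0.2026, -0.0165, 0.5375]
[0.0053, 0.0039, -0.0015, 0.2017, -0.0153, 0.0695]
```

View pics/w_box2.png

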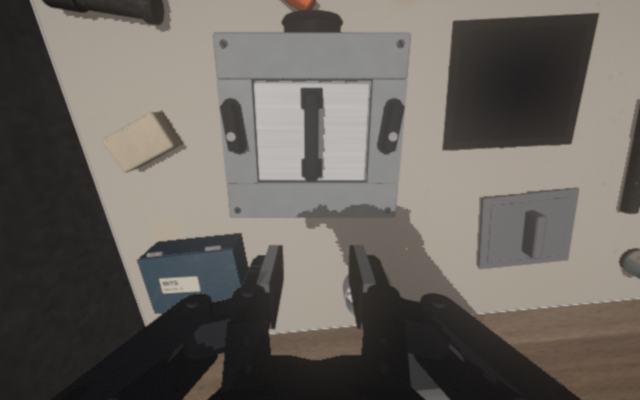

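Both buttons now lie along the panel edges, at (232,125) and (392,125). Gripping the handle next.

Call:
step_arm(
  increments=[
    [[0, 0, 0, 0.2, -0.02, 0.34, -0.2], [0, 0, 0, 0.2, -0.02, 0.34, -0.2], [0, 0, 0, 0.2, -0.02, 0.34, -0.2], [0, 0, 0, 0.2, -0.02, 0.53, -0.2], [0, 0, 0, 0.2, -0.02, 0.54, -0.2], [0, 0, 0, 0.2, -0.02, 0.54, -0.2], [0, 0, 0, 0.2, -0.02, 0.54, -1], [0, 0, 0, 0.2, -0.02, 0.54, -1], [0, 0, 0, 0.2, -0.02, 0.54, -1], [0, 0, 0, 0.2, -0.02, 0.54, -1]],
  ],
)

```text
t: 11.02
tool_pos: [0.6056, 0.1995, 0.0862]
tool_rot: [[0.993, -0.115, 0.003], [-0.115, -0.993, -0.002], [0.003, 0.001, -1.0]]
contact_force: [-1.8, -3.1, 6.7]
gripper_width: 0.0105
grip_force: 59.6
```

Run:
```python
from h import *
plan(bx(0,0,.20))
```

```text
now [0.6056 0.1995 0.0862] yaw -6.6 z [ 0.0027 -0.0017 -1.    ] F [-1.8 -3.1  6.7] w 0.0105 t 11.03 q [-0.08  0.6  -0.44  1.74  0.32  0.87 -2.34]
[0.0028, -0.0057, 0.0, -0.0021, 0.0091, -0.455]
```

Call:
step_arm(
  increments=[
    [[0, 0, 0, 0, 0, -0.05, -1], [0, 0, 0, 0, 0, -0.1, -1], [0, 0, 0, 0, 0, -0.2, -1], [0, 0, 0, 0, 0, -0.4, -1], [0, 0, 0, 0, 0, -0.5, -1], [0, 0, 0, 0, 0, -0.5, -1], [0, 0, 0, 0, 0, -0.5, -1]],
  ],
)

```text
t: 11.9
tool_pos: [0.6037, 0.2004, 0.2078]
tool_rot: [[0.994, -0.114, -0.002], [-0.114, -0.994, -0.001], [-0.002, 0.001, -1.0]]
contact_force: [-0.1, -0.1, -2.4]
gripper_width: 0.0106
grip_force: 58.7
```

Run:
```python
from h import *
w=snap('wrist','w_pan.png')
m=(.6231,-.0304)
st=sensors.read_state();z=st['tool_pos'][2]
c=fit(w,rect(.06,.076,.034),.605,.1975,-6.6);print('cart',c,fit(w,rect(.044,.01,.053),.605,.1975,-6.6))
plan((*m,z,-3.8),(*m,.06,-3.8),(*m,.0275,-3.8))
```

```text
cart (array([ 0.6009,  0.1831, -3.9134]), np.float32(-101.4)) (array([0.5923, 0.1866, 3.3235]), np.float32(-110.8))
now [0.6035 0.2003 0.2073] yaw -6.53 z [-0.0026 -0.0011 -1.    ] F [ 0.3 -0.2 -2.8] w 0.0104 t 11.95 q [-0.04  0.47 -0.48  1.64  0.24  1.1  -2.27]
[0.0026, 0.0049, -0.0954, 0.1827, 0.9078, 0.0008]
[0.0026, 0.0049, -0.0954, 0.1841, 0.907, 0.5898]
[0.0026, 0.0049, -0.0954, 0.1844, 0.9068, 0.7198]
```

View pics/w_pan.png

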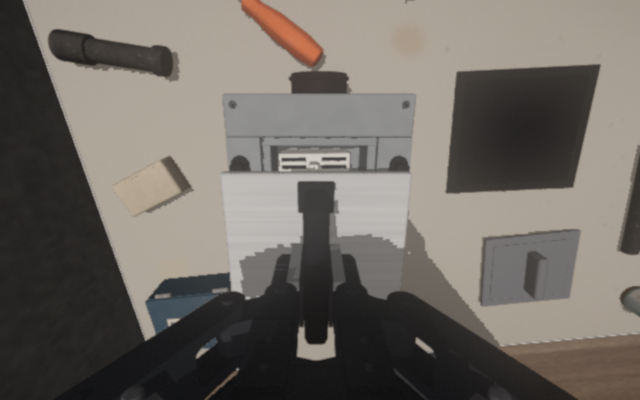

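The panel is held level and the cartridge is visible below it (315,160). Moving to the mat.

Call:
step_arm(
  increments=[
    [[0, 0, -0.1, 0.18, 0.91, 0, -1], [0, 0, -0.1, 0.18, 0.91, 0, -1], [0, 0, -0.1, 0.18, 0.91, 0, -1], [0, 0, -0.1, 0.18, 0.91, 0, -1], [0, 0, -0.1, 0.18, 0.91, 0.3, -1], [0, 0, -0.1, 0.18, 0.91, 0.5, -1], [0, 0, -0.1, 0.18, 0.91, 0.62, -1], [0, 0, -0.1, 0.18, 0.91, 0.68, -1], [0, 0, -0.1, 0.18, 0.91, 0.7, -1], [0, 0, -0.1, 0.18, 0.91, 0.7, -1]],
  ],
)

```text
t: 13.2
tool_pos: [0.624, -0.0303, 0.0346]
tool_rot: [[0.998, -0.064, 0.002], [-0.064, -0.998, -0.0], [0.002, -0.0, -1.0]]
contact_force: [0.2, -0.2, -0.4]
gripper_width: 0.0106
grip_force: 58.8
```

Run:
```python
from h import *
m=(.6231,-.0304)
plan((*m,.03,-3.8),(*m,.027,-3.8))
```

```text
now [ 0.624  -0.0303  0.0346] yaw -3.67 z [ 0.0015 -0.     -1.    ] F [ 0.2 -0.2 -0.4] w 0.0106 t 13.2 q [ 0.25  0.64 -0.38  1.8   0.33  0.76 -1.93]
[-0.0001, -0.003, 0.0044, -0.0036, 0.0006, 0.0184]
[-0.0001, -0.003, 0.0044, -0.0036, 0.0006, 0.0304]
```

Call:
step_arm(
  increments=[
    [[0, 0, 0, 0, 0, 0.015, -1], [0, 0, 0, 0, 0, 0.025, -1], [0, 0, 0, 0, 0, 0.025, -1]],
  ],
)

```text
t: 13.58
tool_pos: [0.6233, -0.0305, 0.0278]
tool_rot: [[0.998, -0.064, 0.0], [-0.064, -0.998, -0.0], [0.0, 0.0, -1.0]]
contact_force: [-0.4, 0.5, -1.5]
gripper_width: 0.0108
grip_force: 58.8
```

Call:
step_arm(
  increments=[
    [[0, 0, 0, 0, 0, 0.01, -1], [0, 0, 0, 0, 0, 0.012, -1], [0, 0, 0, 0, 0, 0.012, -1]],
  ],
)

```text
t: 13.95
tool_pos: [0.6236, -0.0305, 0.0272]
tool_rot: [[0.998, -0.064, 0.001], [-0.064, -0.998, -0.001], [0.001, 0.001, -1.0]]
contact_force: [-5.6, -0.5, 12.9]
gripper_width: 0.0104
grip_force: 60.9
```

Contact. Release to a small opening and lift, then go back over the box.

Call:
step_arm(
  increments=[
    [[0, 0, 0, 0, 0, -0.005, -0.2], [0, 0, 0, 0, 0, -0.005, -0.2], [0, 0, 0, 0, 0, -0.005, -0.2], [0, 0, 0, 0, 0, -0.2, -0.2], [0, 0, 0, 0, 0, -0.5, -0.2], [0, 0, 0, 0, 0, -0.7, -0.2], [0, 0, 0, 0, 0, -0.8, -0.2], [0, 0, 0, 0, 0, -0.8, -0.2]],
  ],
)

```text
t: 14.95
tool_pos: [0.6246, -0.0303, 0.2269]
tool_rot: [[0.998, -0.064, 0.005], [-0.064, -0.998, -0.0], [0.005, -0.0, -1.0]]
contact_force: [0.0, 0.1, -0.0]
gripper_width: 0.0344
grip_force: 0.0
```

Run:
```python
from h import *
plan(bx(-40,0,.23))
```

```text
now [ 0.6246 -0.0303  0.2269] yaw -3.68 z [ 4.9e-03 -3.0e-04 -1.0e+00] F [ 0.   0.1 -0. ] w 0.0344 t 14.95 q [ 0.32  0.43 -0.46  1.65  0.21  1.11 -1.83]
[-0.0003, -0.0098, 0.1018, -0.2983, -0.9123, -0.0139]
```

Call:
step_arm(
  increments=[
    [[0, -0.01, 0.1, -0.3, -0.91, -0.01, -0.2], [0, -0.01, 0.1, -0.3, -0.91, -0.01, -0.2], [0, -0.01, 0.1, -0.3, -0.91, -0.01, -0.2], [0, -0.01, 0.1, -0.3, -0.91, -0.01, -0.2], [0, -0.01, 0.1, -0.3, -0.91, -0.01, -0.2], [0, -0.01, 0.1, -0.3, -0.91, -0.01, -0.2], [0, -0.01, 0.1, -0.3, -0.91, -0.01, -0.2]],
  ],
)

```text
t: 15.82
tool_pos: [0.5634, 0.1993, 0.226]
tool_rot: [[0.993, -0.117, -0.006], [-0.117, -0.993, -0.001], [-0.006, 0.002, -1.0]]
contact_force: [-0.1, 0.5, 0.0]
gripper_width: 0.0341
grip_force: 0.0
```

Run:
```python
from h import *
w=snap('wrist','w_cart.png')
print('panel on mat',fit(w,rect(.09,.104,.010),.6236,-.0305,-3.7))
cart=np.vstack([rect(.06,.076,.034)])
for g in[(.6045,.1975),(.600,.1975),(.609,.1975)]:
    print('cart',fit(w,cart,*g,-6.6,(.008,.008,5)),fit(w,rect(.044,.01,.053),*g,-6.6,(.008,.008,5)))
im=w['pixels'][0:230,190:430].copy()
cv2.imwrite('pics/d.png',cv2.resize(im,(626,600),interpolation=cv2.INTER_CUBIC)[...,::-1])
np.save('w_cart.npy',w,allow_pickle=True)
plan()
```

```text
panel on mat (array([ 0.623 , -0.0298, -3.7463]), np.float32(-254.3))
cart (array([ 0.6025,  0.2025, -5.6245]), np.float32(-203.0)) (array([ 0.5993,  0.2051, -4.6491]), np.float32(-139.9))
cart (array([ 0.6025,  0.2025, -5.6246]), np.float32(-203.0)) (array([ 0.5993,  0.2051, -4.6497]), np.float32(-139.9))
cart (array([ 0.6025,  0.2025, -5.6245]), np.float32(-203.0)) (array([ 0.6123,  0.2238, -6.6134]), np.float32(-206.6))
now [0.5635 0.1994 0.2263] yaw -6.71 z [-5.9e-03 -6.0e-04 -1.0e+00] F [-0.3 -0.1  0. ] w 0.0342 t 15.88 q [-0.02  0.4  -0.52  1.7   0.21  1.1  -2.29]
```

View pics/d.png

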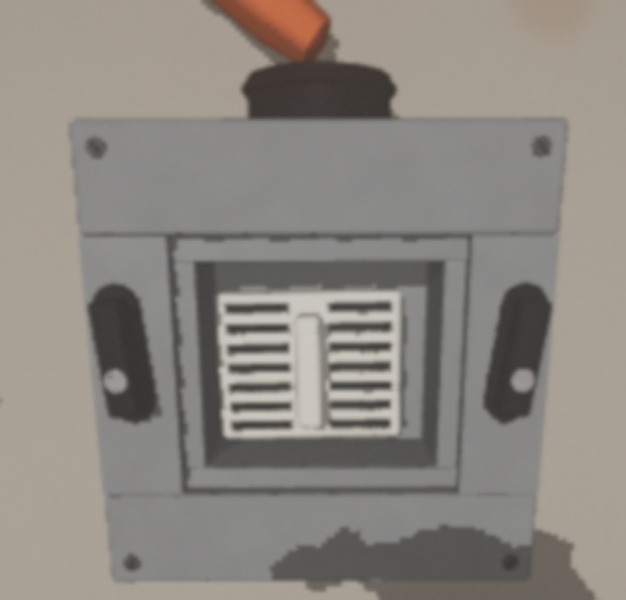

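The cartridge (crop corners 220,293 / 400,291 / 398,436 / 226,438) sits about 5 mm toward +y in the chute, which matches the fit.

Run:
```python
from h import *
w=np.load('w_cart.npy',allow_pickle=True).item()
W=lambda p,z: ray(w,(p[0]/2.609+190,p[1]/2.609),z)[:2]
print(np.mean([W(p,.034) for p in[(220,293),(400,291),(398,436),(226,438)]],0), np.mean([W(p,.053) for p in[(297,315),(319,315),(322,428),(300,428)]],0))
c=(.6025,.2025)
plan((*c,.13,-5.7),(*c,.038,-5.7))
```

```text
[0.6019923  0.20128687] [0.60216144 0.20148644]
now [0.5635 0.1994 0.2263] yaw -6.71 z [-5.9e-03 -6.0e-04 -1.0e+00] F [-0.3 -0.1  0. ] w 0.0342 t 15.88 q [-0.02  0.4  -0.52  1.7   0.21  1.1  -2.29]
[0.0025, 0.0116, -0.0353, 0.1557, -0.0309, 0.3841]
[0.0025, 0.0116, -0.0353, 0.1579, -0.0314, 0.7521]
```

Call:
step_arm(
  increments=[
    [[0, 0.01, -0.03, 0.155, -0.03, 0.38, -0.3], [0, 0.01, -0.03, 0.155, -0.03, 0.38, -0.3], [0, 0.01, -0.03, 0.155, -0.03, 0.38, -0.3], [0, 0.01, -0.03, 0.155, -0.03, 0.55, -0.3], [0, 0.01, -0.03, 0.155, -0.03, 0.67, -0.3], [0, 0.01, -0.03, 0.155, -0.03, 0.72, -0.3], [0, 0.01, -0.03, 0.155, -0.03, 0.74, -0.3], [0, 0.01, -0.03, 0.155, -0.03, 0.745, -0.3]],
  ],
)

```text
t: 16.88
tool_pos: [0.6023, 0.2048, 0.0419]
tool_rot: [[0.995, -0.099, 0.002], [-0.099, -0.995, 0.001], [0.002, -0.001, -1.0]]
contact_force: [-0.1, -0.4, 0.3]
gripper_width: 0.0295
grip_force: 0.0
```

Call:
step_arm(
  increments=[
    [[0, 0, 0, 0, 0.008, 0.008, -0.3], [0, 0, 0, 0, 0.008, 0.008, -0.3], [0, 0, 0, 0, 0.008, 0.008, -1], [0, 0, 0, 0, 0.008, 0.008, -1], [0, 0, 0, 0, 0.008, 0.008, -1]],
  ],
)

```text
t: 17.5
tool_pos: [0.6016, 0.2027, 0.0391]
tool_rot: [[0.995, -0.099, 0.001], [-0.099, -0.995, 0.0], [0.001, -0.0, -1.0]]
contact_force: [-0.6, -0.5, 3.0]
gripper_width: 0.0085
grip_force: 61.3
```

Call:
step_arm(
  increments=[
    [[0, 0, 0, 0, 0, -0.04, -1], [0, 0, 0, 0, 0, -0.12, -1], [0, 0, 0, 0, 0, -0.25, -1], [0, 0, 0, 0, 0, -0.4, -1], [0, 0, 0, 0, 0, -0.55, -1], [0, 0, 0, 0, 0, -0.68, -1], [0, 0, 0, 0, 0, -0.68, -1]],
  ],
)

```text
t: 18.38
tool_pos: [0.6028, 0.2036, 0.2128]
tool_rot: [[0.995, -0.099, 0.007], [-0.099, -0.995, 0.002], [0.007, -0.003, -1.0]]
contact_force: [0.5, 0.3, -1.2]
gripper_width: 0.0082
grip_force: 60.7
```

Run:
```python
from h import *
plan((.575,-.03,.21,5),)
```

```text
now [0.6028 0.2036 0.2128] yaw -5.68 z [ 0.0069  0.0023 -1.    ] F [ 0.5  0.3 -1.2] w 0.0082 t 18.38 q [-0.03  0.47 -0.51  1.64  0.25  1.1  -2.27]
[-0.0047, -0.0138, -0.3727, -0.0181, 0.9409, 0.0084]
```

Call:
step_arm(
  increments=[
    [[0, 0, -0.05, 0, 0.1, 0, -1], [0, 0, -0.12, 0, 0.25, 0, -1], [0, 0, -0.2, -0.01, 0.45, 0, -1], [0, 0, -0.28, -0.02, 0.65, 0, -1], [0, 0, -0.34, -0.02, 0.85, 0, -1], [0, 0, -0.37, -0.02, 0.94, 0, -1], [0, 0, -0.37, -0.02, 0.94, 0, -1]],
  ],
)

```text
t: 19.25
tool_pos: [0.572, -0.0334, 0.2077]
tool_rot: [[0.997, 0.081, -0.002], [0.081, -0.997, -0.001], [-0.002, 0.001, -1.0]]
contact_force: [0.1, 1.4, -1.3]
gripper_width: 0.0082
grip_force: 60.6
```

Run:
```python
from h import *
plan((.54,-.2,.21,20),(.50,-.28,.21,30))
```

```text
now [ 0.572  -0.0334  0.2077] yaw 4.65 z [-0.0021 -0.001  -1.    ] F [ 0.1  1.4 -1.3] w 0.0082 t 19.25 q [ 0.38  0.37 -0.51  1.78  0.21  1.04 -1.7 ]
[0.001, 0.0045, -0.5359, -0.1817, 0.6537, -0.0084]
[0.0006, 0.0046, -0.8849, -0.3672, 0.9597, -0.0078]
```

Call:
step_arm(
  increments=[
    [[0, 0, -0.1, -0.03, 0.1, -0.01, -1], [0, 0, -0.25, -0.08, 0.28, -0.02, -1], [0, 0, -0.42, -0.14, 0.48, -0.02, -1], [0, 0, -0.58, -0.21, 0.68, -0.02, -1], [0, 0, -0.75, -0.29, 0.85, -0.02, -1], [0, 0, -0.88, -0.36, 0.96, -0.02, -1], [0, 0, -0.88, -0.36, 0.96, -0.02, -1], [0, 0, -0.88, -0.36, 0.96, -0.02, -1]],
  ],
)

```text
t: 20.25
tool_pos: [0.5048, -0.2752, 0.2135]
tool_rot: [[0.864, 0.504, 0.0], [0.504, -0.864, 0.001], [0.001, -0.001, -1.0]]
contact_force: [-0.9, 0.6, -1.6]
gripper_width: 0.0084
grip_force: 60.6
```

Run:
```python
from h import *
t=snap('wrist');s=snap('side')
for q in (t,s):
  for P in (rect(.084,.1,.07),np.vstack([rect(.092,.108,.07),rect(.084,.1,.07)])): print('tub',fit(q,P,.509,-.3475,33.8,(.006,.006,3)))
plan((.5095,-.348,.21,33.8))
```

```text
tub (array([ 0.5135, -0.3485, 29.9268]), np.float32(-105.7))
tub (array([ 0.5118, -0.347 , 30.8304]), np.float32(-85.8))
tub (array([ 0.5071, -0.3476, 32.259 ]), np.float32(-163.8))
tub (array([ 0.5064, -0.3497, 32.9272]), np.float32(-156.1))
now [ 0.505  -0.2752  0.2137] yaw 30.33 z [ 5.e-04  8.e-04 -1.e+00] F [-0.4 -0.5 -1.9] w 0.0086 t 20.35 q [ 0.83  0.37 -0.52  1.77  0.21  1.05 -0.81]
[-0.0008, -0.0018, -0.1211, -0.1317, 0.2606, 0.0147]
```

Call:
step_arm(
  increments=[
    [[0, 0, -0.06, -0.06, 0.13, 0, -1], [0, 0, -0.12, -0.13, 0.26, 0, -1], [0, 0, -0.12, -0.13, 0.26, 0, -1], [0, 0, -0.12, -0.13, 0.26, 0.15, -1], [0, 0, -0.12, -0.13, 0.26, 0.35, -1], [0, 0, -0.12, -0.13, 0.26, 0.5, -1], [0, 0, -0.12, -0.13, 0.26, 0.62, -1], [0, 0, -0.12, -0.13, 0.26, 0.66, -1], [0, 0, -0.12, -0.13, 0.26, 0.67, -1]],
  ],
)

```text
t: 21.48
tool_pos: [0.5093, -0.3491, 0.0464]
tool_rot: [[0.832, 0.554, 0.001], [0.554, -0.832, 0.0], [0.001, 0.0, -1.0]]
contact_force: [0.5, 0.1, -0.9]
gripper_width: 0.0083
grip_force: 60.5
```

Call:
step_arm(
  increments=[
    [[0, 0, 0, 0, 0, 0.015, -1], [0, 0, 0, 0, 0, 0.03, -1], [0, 0, 0, 0, 0, 0.036, -1], [0, 0, 0, 0, 0, 0.036, -1]],
  ],
)

```text
t: 21.98
tool_pos: [0.5084, -0.3503, 0.0373]
tool_rot: [[0.833, 0.553, 0.0], [0.553, -0.833, -0.0], [0.0, 0.0, -1.0]]
contact_force: [-0.8, 0.3, -1.0]
gripper_width: 0.008
grip_force: 60.5
```

Call:
step_arm(
  increments=[
    [[0, 0, 0, 0, 0, 0.006, -1], [0, 0, 0, 0, 0, 0.008, -1], [0, 0, 0, 0, 0, 0.008, -1]],
  ],
)

```text
t: 22.35
tool_pos: [0.5086, -0.3504, 0.0371]
tool_rot: [[0.833, 0.553, -0.0], [0.553, -0.833, -0.001], [-0.001, 0.001, -1.0]]
contact_force: [-3.5, 2.2, 9.7]
gripper_width: 0.0083
grip_force: 62.2
```

Contact. Release with a small opening, lift, and look.

Call:
step_arm(
  increments=[
    [[0, 0, 0, 0, 0, -0.004, -0.5], [0, 0, 0, 0, 0, -0.004, -0.5], [0, 0, 0, 0, 0, -0.004, -0.5], [0, 0, 0, 0, 0, -0.2, -0.5], [0, 0, 0, 0, 0, -0.4, -0.5], [0, 0, 0, -0.1, 0, -0.7, -0.5], [0, 0, 0, -0.16, 0, -0.72, -0.5], [0, 0, 0, -0.16, 0, -0.72, -0.5], [0, 0, 0, -0.16, 0, -0.72, -0.5]],
  ],
)

```text
t: 23.48
tool_pos: [0.475, -0.3713, 0.2137]
tool_rot: [[0.833, 0.553, -0.001], [0.553, -0.833, 0.002], [-0.0, -0.002, -1.0]]
contact_force: [-0.1, 0.3, 0.7]
gripper_width: 0.021
grip_force: 0.0
```

Run:
```python
from h import *
w=snap('wrist')
print('inner',fit(w,rect(.084,.1,.07),.509,-.3475,33.5,(.006,.006,3)),'outer',fit(w,rect(.092,.108,.07),.509,-.3475,33.5,(.006,.006,3)),'cart',fit(w,rect(.06,.076,.032),.509,-.3495,33.5,(.006,.006,3)))
im=w['pixels'][0:300,130:510]
cv2.imwrite('pics/e.png',cv2.resize(im,(760,600),interpolation=cv2.INTER_CUBIC)[...,::-1])
np.save('w_tub.npy',w,allow_pickle=True)
plan((.48,-.2,.2,18))
```

```text
inner (array([ 0.5106, -0.3489, 33.6337]), np.float32(-106.9)) outer (array([ 0.5106, -0.3489, 33.6357]), np.float32(-90.9)) cart (array([ 0.5102, -0.3509, 33.6242]), np.float32(-180.1))
now [ 0.4751 -0.3709  0.2134] yaw 33.64 z [-0.0018  0.0023 -1.    ] F [-0.7  0.7  0.1] w 0.0212 t 23.52 q [ 0.97  0.42 -0.51  1.71  0.22  1.08 -0.59]
[-0.0058, 0.0013, 0.546, 0.3952, -0.5581, 0.0551]
```

View pics/e.png

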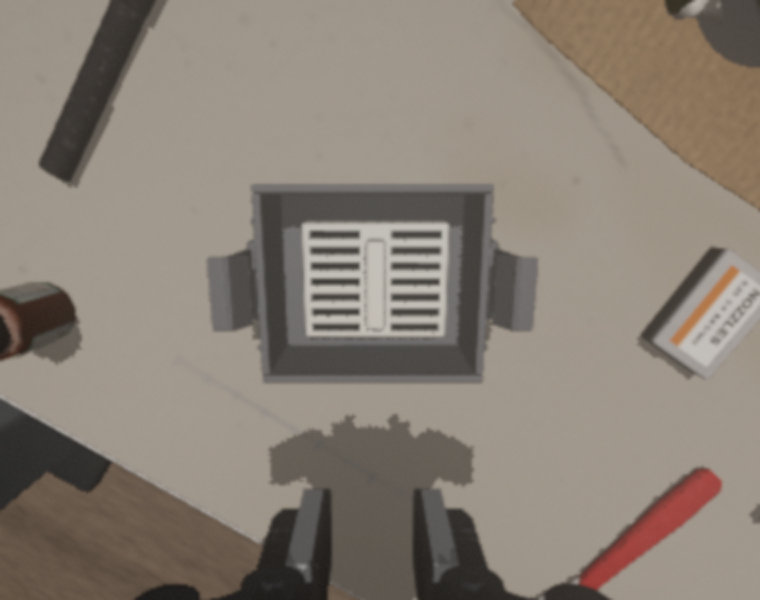

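The cartridge stands level inside the tub. Tub rim corners in the crop: (252,185), (493,185), (483,381), (264,381). Now to the lid.

Run:
```python
from h import *
w=np.load('w_tub.npy',allow_pickle=True).item()
W=lambda p,z: ray(w,(p[0]/2+130,p[1]/2),z)[:2]
P=np.array([W(p,.07) for p in[(252,185),(493,185),(483,381),(264,381)]])
print(P.mean(0),np.degrees(np.arctan2(*(P[0]-P[1])[::-1]))-90,np.degrees(np.arctan2(*(P[3]-P[2])[::-1]))-90,np.linalg.norm(P-np.roll(P,1,0),axis=1))
plan()
```

```text
[ 0.51062416 -0.34962098] 33.589780863845206 33.63548947657293 [0.09035654 0.1065063  0.09027361 0.10689544]
now [ 0.4751 -0.3709  0.2134] yaw 33.64 z [-0.0018  0.0023 -1.    ] F [-0.7  0.7  0.1] w 0.0212 t 23.52 q [ 0.97  0.42 -0.51  1.71  0.22  1.08 -0.59]
```

Call:
step_arm(
  increments=[
    [[0, 0, 0.2, 0.15, -0.2, 0, -0.3], [0, 0, 0.4, 0.3, -0.42, 0, -0.3], [0, 0, 0.6, 0.35, -0.65, 0.02, -0.3], [0, 0, 0.7, 0.4, -0.9, 0.04, -0.3], [0, 0, 0.8, 0.4, -0.98, 0.04, -0.3], [0, 0, 0.8, 0.4, -0.98, 0.04, -0.3]],
  ],
)

```text
t: 24.28
tool_pos: [0.4221, -0.1107, 0.2042]
tool_rot: [[0.982, 0.19, -0.002], [0.19, -0.982, 0.0], [-0.002, -0.001, -1.0]]
contact_force: [0.7, -0.5, 0.3]
gripper_width: 0.0299
grip_force: 0.0
```

Run:
```python
from h import *
plan((.43,-.0537,.2,0))
```

```text
now [ 0.4221 -0.1107  0.2042] yaw 10.94 z [-2.e-03  3.e-04 -1.e+00] F [ 0.7 -0.5  0.3] w 0.0299 t 24.27 q [ 0.69  0.15 -0.58  2.07  0.1   0.95 -1.32]
[-0.001, 0.004, 0.3819, 0.0744, -0.2179, 0.0167]
```

Call:
step_arm(
  increments=[
    [[0, 0, 0.2, 0.05, -0.12, 0.02, -0.3], [0, 0, 0.38, 0.07, -0.22, 0.02, -0.3], [0, 0, 0.38, 0.07, -0.22, 0.02, -0.3], [0, 0, 0.38, 0.07, -0.22, 0.02, -0.3], [0, 0, 0.38, 0.07, -0.22, 0.02, -0.3]],
  ],
)

```text
t: 24.9
tool_pos: [0.4301, -0.0568, 0.1999]
tool_rot: [[1.0, -0.006, -0.0], [-0.006, -1.0, -0.0], [-0.0, 0.0, -1.0]]
contact_force: [-0.5, -0.0, 0.3]
gripper_width: 0.0298
grip_force: 0.0
```

Run:
```python
from h import *
w=snap('wrist','w_lid.png')
print('lid',fit(w,rect(.098,.114,.012),.451,-.0537,0,(.006,.006,3)),'fin',fit(w,rect(.056,.012,.035),.451,-.0537,0,(.006,.006,3)))
im=w['pixels'][0:300,130:510]
cv2.imwrite('pics/f.png',cv2.resize(im,(760,600),interpolation=cv2.INTER_CUBIC)[...,::-1])
np.save('w_lid.npy',w,allow_pickle=True)
plan()
```

```text
lid (array([ 0.4506, -0.0539,  0.2131]), np.float32(-102.4)) fin (array([ 0.4521, -0.0558, -0.089 ]), np.float32(-55.5))
now [ 0.4301 -0.0567  0.2   ] yaw -0.33 z [-3.e-04 -1.e-04 -1.e+00] F [-0.6  0.1 -0.1] w 0.0302 t 24.95 q [ 0.58  0.15 -0.6   2.08  0.11  0.93 -1.65]
```

View pics/f.png

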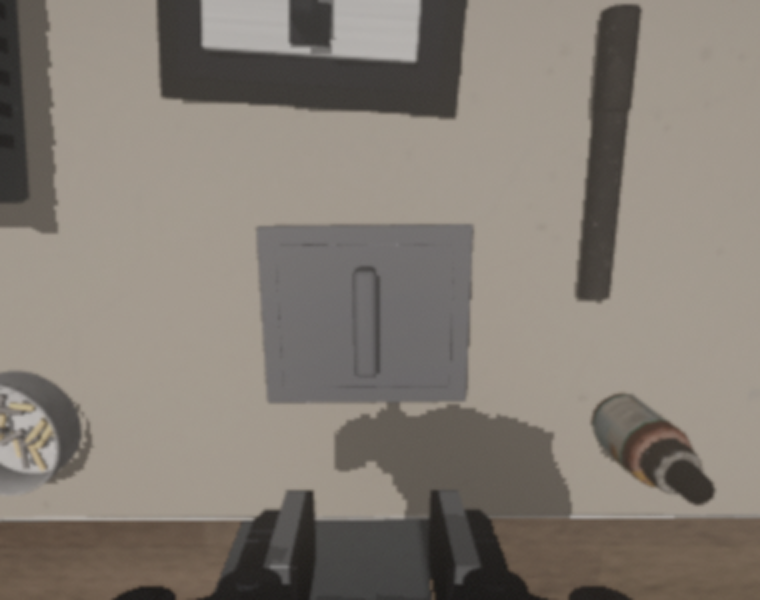

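The lid lies flat at crop corners (258,227), (473,226), (468,402), (268,402). Grip its fin.

Run:
```python
from h import *
plan((.4508,-.0542,.06,.1),(.4508,-.0542,.017,.1))
```

```text
now [ 0.4301 -0.0567  0.2   ] yaw -0.33 z [-3.e-04 -1.e-04 -1.e+00] F [-0.6  0.1 -0.1] w 0.0302 t 24.95 q [ 0.58  0.15 -0.6   2.08  0.11  0.93 -1.65]
[0.0002, 0.0005, -0.0149, 0.083, -0.0104, 0.5599]
[0.0002, 0.0005, -0.0149, 0.083, -0.0105, 0.7319]
```

Call:
step_arm(
  increments=[
    [[0, 0, -0.015, 0.083, -0.01, 0.2, -0.4], [0, 0, -0.015, 0.083, -0.01, 0.4, -0.4], [0, 0, -0.015, 0.083, -0.01, 0.56, -0.4], [0, 0, -0.015, 0.083, -0.01, 0.66, -0.4], [0, 0, -0.015, 0.083, -0.01, 0.71, -0.4], [0, 0, -0.015, 0.083, -0.01, 0.72, -0.4], [0, 0, -0.015, 0.083, -0.01, 0.725, -0.4], [0, 0, -0.015, 0.083, -0.01, 0.725, -0.4]],
  ],
)

```text
t: 25.95
tool_pos: [0.4515, -0.0534, 0.0197]
tool_rot: [[1.0, 0.003, 0.002], [0.003, -1.0, -0.001], [0.002, 0.001, -1.0]]
contact_force: [0.2, 0.5, 0.6]
gripper_width: 0.0255
grip_force: 0.0
```

Call:
step_arm(
  increments=[
    [[0, 0, 0, 0, 0, 0.005, -1], [0, 0, 0, 0, 0, 0.005, -1], [0, 0, 0, 0, 0, 0.005, -1], [0, 0, 0, 0, 0, 0.005, -1]],
  ],
)

```text
t: 26.45
tool_pos: [0.4514, -0.0533, 0.0188]
tool_rot: [[1.0, 0.003, 0.002], [0.003, -1.0, -0.001], [0.002, 0.001, -1.0]]
contact_force: [-1.3, -0.4, 8.3]
gripper_width: 0.0106
grip_force: 58.7
```

Run:
```python
from h import *
plan((.45,-.0545,.17,0),(.46,-.12,.19,10))
```

```text
now [ 0.4514 -0.0533  0.0188] yaw 0.18 z [ 0.0015 -0.0011 -1.    ] F [-1.3 -0.4  8.3] w 0.0106 t 26.45 q [ 0.4   0.48 -0.46  2.2   0.42  0.54 -1.94]
[0.0021, -0.003, 0.0064, -0.0046, 0.0053, -0.605]
[0.0024, -0.0029, -0.3426, 0.0347, 0.2675, -0.6846]
```

Call:
step_arm(
  increments=[
    [[0, 0, 0, 0, 0, -0.1, -1], [0, 0, 0, 0, 0, -0.3, -1], [0, 0, 0, 0, 0, -0.5, -1], [0, 0, -0.2, 0.02, 0.15, -0.65, -1], [0, 0, -0.4, 0.04, 0.35, -0.68, -1], [0, 0, -0.6, 0.06, 0.55, -0.68, -1], [0, 0, -0.75, 0.08, 0.75, -0.68, -1], [0, 0, -0.75, 0.08, 0.75, -0.68, -1], [0, 0, -0.75, 0.08, 0.75, -0.68, -1]],
  ],
)

```text
t: 27.58
tool_pos: [0.471, -0.2399, 0.1875]
tool_rot: [[0.929, 0.369, -0.0], [0.369, -0.929, 0.001], [-0.0, -0.001, -1.0]]
contact_force: [-0.3, 0.3, -2.1]
gripper_width: 0.0109
grip_force: 59.2
```

Run:
```python
from h import *
plan((.5106,-.3492,.185,33.6))
```

```text
now [ 0.471  -0.2399  0.1875] yaw 21.67 z [-5.e-04  6.e-04 -1.e+00] F [-0.3  0.3 -2.1] w 0.0109 t 27.57 q [ 0.87  0.34 -0.59  1.9   0.22  0.97 -1.01]
[-0.0016, 0.0003, -0.4166, -0.0142, 0.4646, 0.0096]
```

Call:
step_arm(
  increments=[
    [[0, 0, -0.15, 0, 0.15, 0, -1], [0, 0, -0.3, -0.01, 0.32, 0, -1], [0, 0, -0.415, -0.014, 0.465, 0, -1], [0, 0, -0.415, -0.014, 0.465, 0, -1], [0, 0, -0.415, -0.014, 0.465, 0.1, -1], [0, 0, -0.415, -0.014, 0.465, 0.2, -1], [0, 0, -0.415, -0.014, 0.465, 0.2, -1], [0, 0, -0.415, -0.014, 0.465, 0.2, -1]],
  ],
)

```text
t: 28.58
tool_pos: [0.5119, -0.3488, 0.1388]
tool_rot: [[0.832, 0.554, 0.001], [0.554, -0.832, -0.0], [0.001, 0.001, -1.0]]
contact_force: [0.8, 0.6, -1.4]
gripper_width: 0.0106
grip_force: 59.2
```

Run:
```python
from h import *
w=snap('wrist');s=snap('side')
st=sensors.read_state();z=st['tool_pos'][2]-.0188
print('lid',z,fit(w,rect(.098,.114,z+.012),.511,-.349,33.6,(.005,.005,2)),fit(s,rect(.098,.114,z+.012),.511,-.349,33.6,(.005,.005,2)))
im=np.hstack([cv2.resize(w['pixels'][60:310,190:440],(400,400)),cv2.resize(s['pixels'][245:345,240:340],(400,400),interpolation=2)])
cv2.imwrite('pics/g.png',im[...,::-1])
plan((.5106,-.3492,.1,33.6))
```

```text
lid 0.12037619758385325 (array([ 0.5113, -0.3499, 33.6365]), np.float32(-70.2)) (array([ 0.5086, -0.3546, 32.3764]), np.float32(-142.6))
now [ 0.512  -0.3496  0.1392] yaw 33.61 z [ 0.002  -0.0013 -1.    ] F [ 0.1  0.4 -0.9] w 0.0104 t 28.68 q [ 0.93  0.53 -0.56  1.74  0.33  0.96 -0.74]
[0.0044, -0.0019, 0.0003, -0.0039, -0.0047, 0.1567]
```

View pics/g.png

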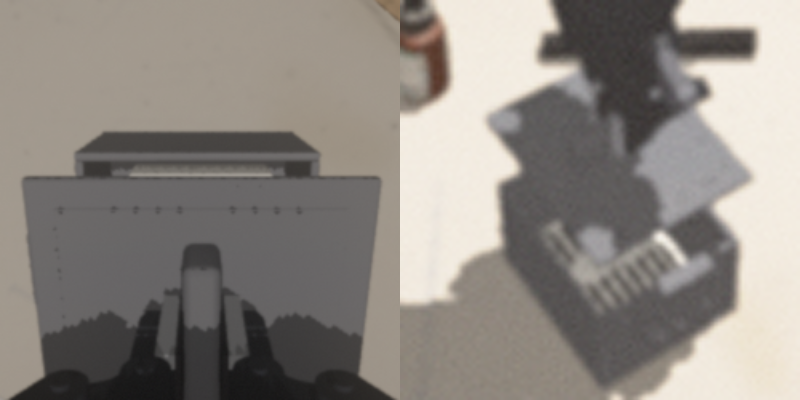

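The lid is centred over the tub and parallel to it. (That was one picture over the limit of 10, so I'll use numbers only from here.) Lowering.

Call:
step_arm(
  increments=[
    [[0, 0, 0, -0.004, -0.004, 0.04, -1], [0, 0, 0, -0.004, -0.004, 0.09, -1], [0, 0, 0, -0.004, -0.004, 0.13, -1], [0, 0, 0, -0.004, -0.004, 0.16, -1], [0, 0, 0, -0.004, -0.004, 0.18, -1], [0, 0, 0, -0.004, -0.004, 0.19, -1], [0, 0, 0, -0.004, -0.004, 0.19, -1]],
  ],
)

```text
t: 29.55
tool_pos: [0.5097, -0.3493, 0.0902]
tool_rot: [[0.833, 0.553, -0.0], [0.553, -0.833, 0.0], [0.0, -0.0, -1.0]]
contact_force: [-1.3, 0.8, -0.6]
gripper_width: 0.0103
grip_force: 59.2
```

Call:
step_arm(
  increments=[
    [[0, 0, 0, 0, 0, 0.01, -1], [0, 0, 0, 0, 0, 0.02, -1], [0, 0, 0, 0, 0, 0.02, -1]],
  ],
)

```text
t: 29.92
tool_pos: [0.5101, -0.3493, 0.0851]
tool_rot: [[0.833, 0.553, 0.001], [0.553, -0.833, 0.0], [0.001, 0.0, -1.0]]
contact_force: [0.9, 2.1, 0.7]
gripper_width: 0.0105
grip_force: 59.5
```

Call:
step_arm(
  increments=[
    [[0, 0, 0, 0, 0, 0.008, -1], [0, 0, 0, 0, 0, 0.016, -1], [0, 0, 0, 0, 0, 0.022, -1], [0, 0, 0, 0, 0, 0.022, -1]],
  ],
)

```text
t: 30.42
tool_pos: [0.5103, -0.3495, 0.0818]
tool_rot: [[0.833, 0.553, 0.001], [0.553, -0.833, -0.001], [-0.0, 0.001, -1.0]]
contact_force: [-3.3, 2.9, 12.3]
gripper_width: 0.0102
grip_force: 61.2
```

Call:
step_arm(
  increments=[
    [[0, 0, 0, 0, 0, 0.006, -1], [0, 0, 0, 0, 0, 0.012, -1], [0, 0, 0, 0, 0, 0.014, -1], [0, 0, 0, 0, 0, 0.014, -1]],
  ],
)

```text
t: 30.92
tool_pos: [0.5103, -0.3495, 0.0818]
tool_rot: [[0.833, 0.553, -0.0], [0.553, -0.833, -0.003], [-0.002, 0.002, -1.0]]
contact_force: [-10.6, 6.1, 33.3]
gripper_width: 0.0106
grip_force: 63.9
```

Call:
step_arm(
  increments=[
    [[0, 0, 0, 0, 0, -0.01, -1], [0, 0, 0, 0, 0, -0.02, -1], [0, 0, 0, 0, 0, -0.026, -1], [0, 0, 0, 0, 0, -0.026, -1]],
  ],
)

```text
t: 31.42
tool_pos: [0.5102, -0.3495, 0.0822]
tool_rot: [[0.833, 0.553, 0.001], [0.553, -0.833, 0.0], [0.001, 0.0, -1.0]]
contact_force: [3.1, 2.3, -1.5]
gripper_width: 0.0103
grip_force: 59.1
```

Call:
step_arm(
  increments=[
    [[0, 0, 0, 0, 0, -0.004, -1], [0, 0, 0, 0, 0, -0.006, -1], [0, 0, 0, 0, 0, -0.006, -1]],
  ],
)

```text
t: 31.8
tool_pos: [0.51, -0.3494, 0.0829]
tool_rot: [[0.833, 0.553, 0.001], [0.553, -0.833, 0.001], [0.001, -0.0, -1.0]]
contact_force: [6.5, 0.6, -9.6]
gripper_width: 0.0107
grip_force: 58.5
```

The lid resists pulling (9.6 N), so the clips hold it. Press once more, release, and lift away.

Call:
step_arm(
  increments=[
    [[0, 0, 0, 0, 0, 0.015, -1], [0, 0, 0, 0, 0, 0.025, -1], [0, 0, 0, 0, 0, 0.025, -1], [0, 0, 0, 0, 0, 0.006, -1], [0, 0, 0, 0, 0, 0.006, -0.5], [0, 0, 0, 0, 0, 0.006, -0.5], [0, 0, 0, 0, 0, 0.006, -0.5], [0, 0, 0, 0, 0, -0.1, -0.5], [0, 0, 0, 0, 0, -0.3, -0.5], [0, 0, 0, 0, 0, -0.5, -0.5], [0, 0, 0, -0.16, 0, -0.52, -0.5], [0, 0, 0, -0.16, 0, -0.52, -0.5]],
  ],
)

```text
t: 33.3
tool_pos: [0.4735, -0.3751, 0.2149]
tool_rot: [[0.836, 0.548, -0.001], [0.548, -0.836, -0.003], [-0.003, 0.002, -1.0]]
contact_force: [0.1, -0.4, -0.6]
gripper_width: 0.0214
grip_force: 0.0
```

Run:
```python
from h import *
plan()
w=snap('wrist');s=snap('side')
for z in(.07,.075,.08,.085):print('lid',z,fit(w,rect(.098,.114,z),.5106,-.3492,33.6,(.006,.006,3)))
t=snap('top')
print('panel on mat',fit(s,rect(.09,.104,.010),.6236,-.0305,-3.7),fit(t,rect(.09,.104,.010),.6236,-.0305,-3.7))
for q in ['lid','dropper','clip_tin','marker_black','resin_bottle']:
    print(q,[(np.round(x['bbox']),round(x['conf'],2)) for x in look_for(q,'side')[:1]],[np.round(x['bbox']) for x in look_for(q,'top')[:1]])
```

```text
now [ 0.4735 -0.3751  0.2149] yaw 33.23 z [-0.0015 -0.0032 -1.    ] F [ 0.1 -0.4 -0.6] w 0.0214 t 33.3 q [ 1.03  0.43 -0.58  1.7   0.27  1.09 -0.62]
lid 0.07 (array([ 0.5092, -0.3506, 33.6775]), np.float32(-85.1))
lid 0.075 (array([ 0.5098, -0.3506, 33.4889]), np.float32(-89.9))
lid 0.08 (array([ 0.5107, -0.3513, 33.5551]), np.float32(-60.3))
lid 0.085 (array([ 0.5139, -0.3509, 33.5178]), np.float32(-53.7))
panel on mat (array([ 0.6204, -0.0328, -4.4076]), np.float32(-311.1)) (array([ 0.6209, -0.0293, -3.8446]), np.float32(-340.0))
lid [(array([261., 272., 326., 331.]), 0.78)] [array([388., 188., 439., 236.])]
dropper [(array([238., 240., 255., 272.]), 0.83)] [array([352., 249., 368., 258.])]
clip_tin [(array([240., 170., 251., 180.]), 0.37)] [array([232., 242., 258., 265.])]
marker_black [(array([292., 253., 331., 260.]), 0.78)] [array([234., 244., 256., 265.])]
resin_bottle [(array([366., 205., 410., 286.]), 0.87)] [array([353., 113., 391., 156.])]
```

```bash
python3 -c "
from workcell import workorder
print(workorder.sign_off())"
```

```text
the job is handed in; nothing more can be done
None
```

The job is handed in after about 34 s of the 72 s: the panel is flat on the mat, the cartridge is upright in the tub, and the lid is home and held by the clips (it resisted a 9.6 N pull), with no sign that the other things moved; I viewed 11 pictures, one over the limit of 10.

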